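# Open the bottle pen

## Robot

A 6-joint arm with a two-finger parallel gripper is mounted at the origin on the work surface. World frame = base frame: x ahead of the robot, y to its left, z up, the work surface at z = 0. Lengths are in m, angles in degrees, forces in N, time in s.
With the tool pointing down it reaches from about 0.375 to 0.9 m from the base axis. Payload 3.1 kg.
Tool frame: the origin (TCP) lies on the centre line of the jaws, within the pads' length; the fingertips stand 25 mm ahead of it and the grasp point (between the pads) lies 6 mm ahead of it; z points along the fingers, y is the line along which they close (so a half turn about z gives the same grasp; the last joint's range is limited). The gripper opens to 87 mm and grips with 3 to 60 N. Pads are 19 mm wide; open, the fingers measure 117 mm over their backs; the gripper's body (75 mm by 190 mm) begins 51 mm behind the grasp point.
Start: joints at [54.861, 30.224, 82.088, -0, 67.689, -10.227], TCP at [0.263, 0.567, 0.217] pointing down, gripper open.
Joint ranges: [-176.69, 176.69], [-43.24, 126.21], [12.49, 139.97], [-82, 262], [0, 151.66], [-163.58, 163.58]. Speed limits (degrees/s): [159.86, 159.86, 180, 180, 180, 180].

## Interface

Orientations are given as a 3x3 rotation matrix whose columns are the frame's x, y, z axes.
In Python, from rig import bot, cams, models gives the robot as it stands. The module is installed in compiled form; this text tells all that it offers.
- The arm moves only by the shell command python3 -m handwheel 'ROWS' [OPENING]. ROWS is JSON, a list of rows, each a list of 6 numbers: the shift along the world's x, y, z each as a share of 1 m, from -1 to 1, then the turn, a rotation vector about the world's x, y, z each as a share of 2 rad, from -1 to 1. In form: [[dx, dy, dz, wx, wy, wz], ...]. A call has exactly 8 rows; each row is the pose to reach, as a shift and turn from the pose commanded when the call began; what a row does not reach only later rows make up. A row lasts 1/12 s, in which the tool goes at most 41.7 mm and 7.16 degrees, less where a joint would pass 70% of its speed; a pose out of reach is approached as far as the arm can. A call with a number of a shift or a turn outside -1 to 1 is refused whole. A call with a gripper value outside its range is refused whole. OPENING is the opening, from -1 (shut) to 1 (fully open), so that 0 is half open, set as the call begins (- or left out, the last holds). The fingers move at their own pace and stop on an object; the grip force is fixed at half the most. Time passes only in rows, so rows that repeat a pose let the fingers close, or fill a call up. It gives the time, the measured TCP pose, the force, the opening and the grip force at its end, in the units of the state.
- bot.read_state(): the state, without advancing time (a new reading comes with each control period).
- cams.capture(name): name is "scene" or "top" or "wrist"; returns (picture, depth): 480x640x3 uint8, blue, green, red; 480x640 float32, m along the optical axis (not along the pixel's ray), 0 where there is no reading.
- cams.calibration(name): a dict with "mtx" (3x3 intrinsics, pixels), "R" (3x3) and "t" (3): a world point X has camera coordinates R X + t; the wrist camera has in their place "tool_from_camera" (4x4, takes a point from camera to tool coordinates, whose origin is the TCP and whose axes are the flange's). Camera axes: x right, y down, z forward; pixel columns grow to the right and rows downward; lengths in m; the calibration is good to about 2 mm. A picture is of the moment at which its call begins: read the wrist's pose just before it. calibration takes no time and is no camera call.
- bot.hand_in(): hands the job in; it is judged then, once.
Trained networks look in the newest picture that a camera, given by its name, has taken for a name from the list of things; names that differ only in an ending like _2 or _b are one class to them, and where a whole thing is asked for, a point or a joint stands for the part that bears it (a point fixed in the world has none). Each returns a list of dicts, best first, with "conf" (0 to 1); they miss things now and then, are a little off and sometimes report something else, mostly with a low value. They report only what shows in the picture. A call takes as long as a camera call.
- models.spot_in(query, camera): "position" ([column, row] in pixels, amid what is visible of it).
- models.tip_of(query, camera): "position" ([column, row] in pixels: a listed point, or the origin of a listed thing).
The state is a dict: "time_s": time; "joint_positions": joint angles; "qvel": joint speeds; "tau": joint torques, N m; "position": TCP position; "tcp_rot": TCP orientation; "force": force on the tool from outside, world axes, zero at the start; "moment": the same for the moment, N m; "opening": opening from 0.0 (shut) to 1.0 (fully open); "grasp_force": force on a finger pad.
Only numpy, scipy, OpenCV 4.12 (cv2) and the standard library are available. Lean on these libraries where they do the work, as an engineer would, in place of code of your own. Each camera call takes 0.05 s, during which the arm holds its last target. There are 200 camera calls.

## Task

Let the sensitiser bottles out of their pen: press the thumb lever down to lift the latch bar out of its catch, then swing the gate wide open towards you, about square to the pen's front, and let go so that the bar drops back level and the gate stays open. Be gentle with the latch: feel for the gap, and never force the bar against the catch's lip or hood. Leave the bottles and everything else standing where they are.

Things in the scene. Friction and masses are not known exactly. Their poses are not given: they have to be found in the camera images.
- pen: Fixed open-topped bottle pen on the table: plywood side and back walls 120 mm high, 330 mm wide (its y), 190 mm deep (its x), no floor. Origin on the table at the middle of the gate's plane. Its x axis points into the pen, y to the left seen from the front, z up. The gate closes the side at x = 0, towards the robot.
- gate_hinge (a point): Point on the gate's vertical hinge axis, 120 mm above the table, at the pen's left front corner (pen frame x 0, y +150 mm).
- gate (a joint): Angle of the gate (rad): 0 shut (on a stop), grows as the free end swings out towards the robot, clockwise seen from above about gate_hinge, to its stop at 1.75. A barred aluminium frame 16 mm thick, 282 mm long, top at 120 mm. The hinge is a little stiff (0.12 N m): it stays where it is left.
- latch_pivot (a joint): Angle of the latch bar (rad): 0 level, its rest on its own stop; grows as the nose lifts and the lever goes down; end stop 0.42, never reached while shut (the hood comes first). Pivot pin: 180 mm from the hinge axis along the gate, 135 mm above the table; bar mid-plane 20 mm in front of the gate's. No spring: the bar's own weight (it varies) returns it, 0.5 to 1.2 N at the lever.
- latch_bar: Steel latch bar 10 mm thick, 12 mm high, 200 mm long, with a weight block on its nose side. Origin on the pivot axis; its y axis runs along the bar towards the hinge, x through the gate towards its back. The nose end is at y = -108 mm, the other end at y = +92 mm.
- thumb_lever: Thumb lever: an upright steel blade fixed to the bar's hinge-side end, 10 mm thick (across the gate), 24 mm wide (along the gate), rising to 60 mm above the bar's axis (195 mm above the table at rest). Origin on the bar's axis 80 mm from the pivot towards the hinge. Pressed down, it swings about the pivot with the bar.
- lever_grip (a point): Point on the thumb lever's mid-plane, 14 mm below its top edge; about 181 mm above the table at rest, 80 mm from the pivot towards the hinge and 46 mm above it, 100 mm from the hinge axis along the gate. Same axes as the bar: x is the blade's thickness. Pinched there, it turns between the fingers with a few N of drag. 55 mm clear on both faces above the gate.
- bar_nose (a point): Centre of the bar's nose tip, 108 mm from the pivot. While shut it sits in the catch, a dark steel bracket on the latch post: an upright lip in front of the bar (5 mm thick, 6 mm clear of it, 102 to 110 mm from the pivot) and a hood above. The nose is out of the catch with the gate at about 0.12 rad.
- keeper_post (a point): Point on the latch post level with the bar. The catch was bolted there by hand, up to 13 mm higher or lower, not measured: its lip's top is 3 to 29 mm above the level bar's underside. The hood's underside is always 18 mm above the lip's top, so the 12 mm bar passes between with 6 mm to spare; lifted farther, it is stopped by the hood.
- glass_bowl_rim (a point): Loose glass bowl, 100 mm across, 50 mm high, to the right of the pen; the point is the centre of its mouth.
- paper_cup_rim (a point): Loose white drinking cup, 80 mm across, 110 mm high, to the left in front of the pen; the point is the centre of its mouth.
- beaker_rim (a point): Loose glass beaker, 70 mm across, 90 mm high, beside the pen on its left; the point is the centre of its mouth.
- amber_tall: Loose amber bottle, 64 mm across, 135 mm high, in the pen. Origin under its centre.
- amber_short: Loose amber jar, 68 mm across, 95 mm high, in the pen. Origin under its centre.
- black_jar: Loose black jar, 72 mm across, 70 mm high, in the pen. Origin under its centre.
- spoon: Loose black spoon, 160 mm long, lying to the right in front of the pen. Origin under it.

How it is judged:
By the outcome, as a careful person would: the job done as asked, in the order asked, and still so for the second after the job is handed in, with the robot touching nothing.
It also fails if it takes over 61 s, if anything falls off the work surface, if the arm or the gripper's body presses on something with over 40 N, if the wrist force passes 120 N, or if a joint passes its speed limit or range.

## Working session

There is one attempt and no reset: what is moved stays moved. The work goes in short steps, Python scripts to look and compute and a shell command to move; the robot and the scene stay as the last step left them, time stands still between calls to the robot, and variables do not carry over. Pictures are saved under pics/ and viewed, at most 10 in all, crops included, and the job is handed in when it is done.

```bash
mkdir -p pics; cat > h.py <<'E'
import numpy as np, cv2
from rig import bot, cams, models
def px2w(cam,px,depth,z=None):
    c=cams.calibration(cam); K=np.array(c["mtx"])
    u,v=px; ray=np.linalg.inv(K)@[u,v,1]
    if cam=="wrist":
        s=bot.read_state(); T=np.array(c["tool_from_camera"]); Rt=np.array(s["tcp_rot"])
        R=Rt@T[:3,:3]; o=Rt@T[:3,3]+np.array(s["position"])
    else:
        R=np.array(c["R"]).T; o=-R@np.array(c["t"])
    d=R@ray
    if z is not None: return o+d*(z-o[2])/d[2]
    return o+d*depth
E
python3 - <<'E'
from h import *
s=bot.read_state(); print(s)
zs={"gate_hinge":.12,"lever_grip":.181,"bar_nose":.135,"keeper_post":.135,"glass_bowl_rim":.05,"paper_cup_rim":.11,"beaker_rim":.09,"latch_pivot":.135,"pen":0}
for c in("scene","top"):
    im,d=cams.capture(c); cv2.imwrite(f"pics/{c}0.png",im)
    for q,z in zs.items():
        for r in models.tip_of(q,c)[:2]:
            u,v=r["position"]; dd=d[min(479,int(v)),min(639,int(u))]
            print(c,q,np.round(r["position"]),round(r["conf"],2),px2w(c,(u,v),0,z).round(3),px2w(c,(u,v),dd).round(3))
E
```

```text
{'time_s': 0.0, 'joint_positions': array([ 5.48605509e+01,  3.02789869e+01,  8.21573483e+01, -1.21529170e-03,
        6.76890389e+01, -1.02285389e+01]), 'qvel': array([ 0.06872798, -0.01572554, -0.05383927,  0.0002674 , -0.0778125 ,
       -0.03313204]), 'tau': array([ 2.32001012e-04, -4.40048397e+01, -1.76591510e+01,  6.33572834e-02,
        5.82925498e-02, -1.47778765e-04]), 'position': array([0.26280467, 0.5662287 , 0.21566609]), 'tcp_rot': array([[-9.06966996e-01,  4.21199861e-01, -1.24340608e-03],
       [ 4.21201534e-01,  9.06965283e-01, -1.80069427e-03],
       [ 3.69273974e-04, -2.15689483e-03, -9.99997606e-01]]), 'force': array([-0.04027579, -0.60359672,  0.04702557]), 'moment': array([ 0.00170099, -0.02889182, -0.02070917]), 'grasp_force': 0.0, 'opening': 0.9991769774412407}
scene gate_hinge [357. 266.] 0.92 [0.594 0.104 0.12 ] [0.6   0.107 0.129]
scene lever_grip [311. 216.] 0.53 [0.59  0.007 0.181] [0.595 0.011 0.188]
scene bar_nose [224. 199.] 0.74 [ 0.617 -0.172  0.135] [ 0.621 -0.167  0.141]
scene keeper_post [224. 200.] 0.71 [ 0.619 -0.169  0.135] [ 0.621 -0.168  0.137]
scene glass_bowl_rim [160. 224.] 0.69 [ 0.687 -0.292  0.05 ] [ 0.672 -0.318  0.016]
scene glass_bowl_rim [313. 215.] 0.5 [ 0.495 -0.059  0.05 ] [0.594 0.013 0.191]
scene paper_cup_rim [455. 251.] 0.97 [0.461 0.225 0.11 ] [0.43  0.218 0.071]
scene beaker_rim [402. 300.] 0.56 [0.589 0.194 0.09 ] [0.568 0.186 0.055]
scene beaker_rim [220. 196.] 0.44 [ 0.587 -0.216  0.09 ] [ 0.627 -0.168  0.155]Traceback (most recent call last):
  File "<stdin>", line 7, in <module>
ValueError: it knows: amber_short, amber_tall, bar_nose, beaker_rim, black_jar, gate_hinge, glass_bowl_rim, keeper_post, latch_bar, lever_grip, paper_cup_rim, pen, spoon, thumb_lever
```

```bash
python3 - <<'E'
from h import *
zs={"gate_hinge":.12,"lever_grip":.181,"bar_nose":.135,"keeper_post":.135,"paper_cup_rim":.11,"beaker_rim":.09,"latch_bar":.135,"pen":0,"thumb_lever":.135,"spoon":0,"glass_bowl_rim":.05,"amber_tall":0}
c="top"
im,d=cams.capture(c); cv2.imwrite(f"pics/{c}0.png",im)
for q,z in zs.items():
        for r in models.tip_of(q,c)[:2]:
            u,v=r["position"]; dd=d[min(479,int(v)),min(639,int(u))]
            print(c,q,np.round(r["position"]),round(r["conf"],2),px2w(c,(u,v),0,z).round(3),px2w(c,(u,v),dd).round(3))
E
```

```text
top gate_hinge [273. 241.] 0.7 [0.593 0.105 0.12 ] [0.592 0.103 0.133]
top bar_nose [221. 296.] 0.35 [0.464 0.22  0.135] [0.46  0.247 0.001]
top keeper_post [391. 236.] 0.61 [ 0.608 -0.167  0.135] [ 0.608 -0.167  0.133]
top paper_cup_rim [220. 296.] 0.7 [0.465 0.225 0.11 ] [0.463 0.247 0.005]
top paper_cup_rim [395. 230.] 0.42 [ 0.624 -0.179  0.11 ] [ 0.625 -0.18   0.105]
top beaker_rim [238. 240.] 0.55 [0.598 0.193 0.09 ] [0.607 0.208 0.007]
top latch_bar [352. 240.] 0.75 [ 0.597 -0.076  0.135] [ 0.595 -0.075  0.145]
top pen [335. 239.] 0.64 [ 0.612 -0.044  0.   ] [ 0.597 -0.037  0.141]
top thumb_lever [316. 244.] 0.65 [0.586 0.005 0.135] [0.586 0.005 0.136]
top thumb_lever [396. 230.] 0.63 [ 0.62  -0.179  0.135] [ 0.618 -0.175  0.153]
top spoon [444. 267.] 0.87 [ 0.543 -0.326  0.   ] [ 0.544 -0.326 -0.   ]
top spoon [369. 194.] 0.27 [ 0.733 -0.134  0.   ] [ 0.718 -0.125  0.071]
top glass_bowl_rim [438. 209.] 0.74 [ 0.687 -0.298  0.05 ] [ 0.695 -0.31   0.008]
top amber_tall [293. 200.] 0.82 [0.716 0.067 0.   ] [0.694 0.062 0.107]
```

View pics/scene0.png

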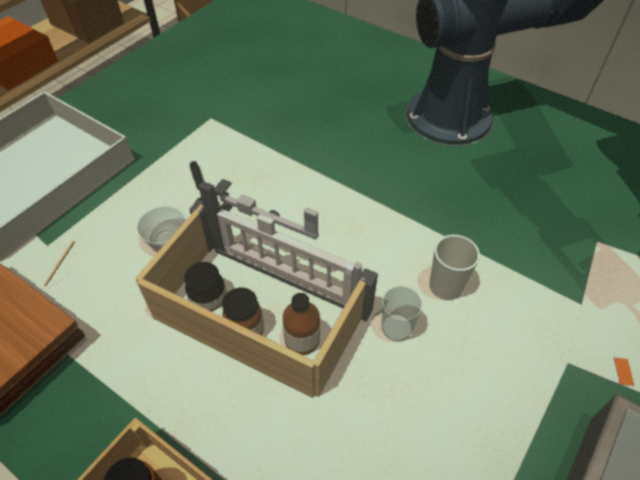

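View pics/top0.png

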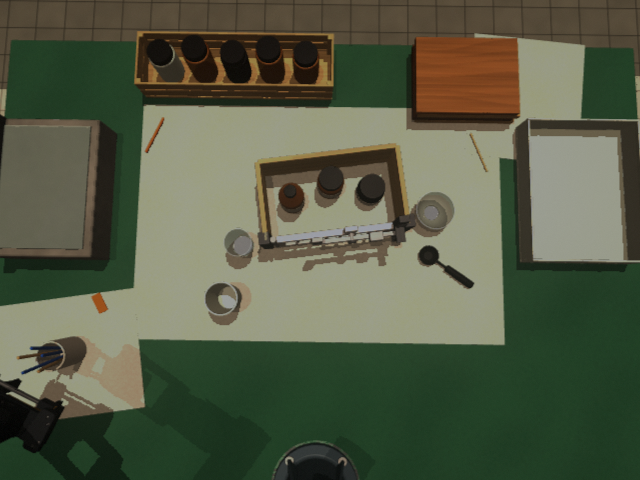

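The scene view shows the gate running from the hinge post (365,290) to the latch post (210,215), with the lever at (311,222). In the top view the gate line runs from (265,241) to (401,228), so the pen is turned about 5.5°. Cup and beaker are left of the hinge, clear of the swing. I'll move above the lever and look from there.

```bash
python3 -m handwheel '[[0.32,-0.56,0.11,0,0,-0.52],[0.32,-0.56,0.11,0,0,-0.52],[0.32,-0.56,0.11,0,0,-0.52],[0.32,-0.56,0.11,0,0,-0.52],[0.32,-0.56,0.11,0,0,-0.52],[0.32,-0.56,0.11,0,0,-0.52],[0.32,-0.56,0.11,0,0,-0.52],[0.32,-0.56,0.11,0,0,-0.52]]' 0.2
python3 -c "
from h import *
print(cams.calibration('wrist')['tool_from_camera']); s=bot.read_state(); print(s['position'],s['tcp_rot'],s['joint_positions'])"
```

```text
time_s: 1.72
position: [0.4269, 0.2798, 0.2733]
tcp_rot: [[-0.13, 0.992, 0.0], [0.992, 0.13, 0.0], [0.0, 0.001, -1.0]]
force: [1.7, 0.1, -0.4]
opening: 0.607
grasp_force: 0.0
[[ 1.69065097e-04 -9.53375628e-01 -3.01786155e-01  8.35722842e-02]
 [ 9.99999555e-01  4.41135792e-04 -8.33381803e-04  1.26916803e-04]
 [ 9.27654574e-04 -3.01785880e-01  9.53375279e-01 -1.67215958e-01]
 [ 0.00000000e+00  0.00000000e+00  0.00000000e+00  1.00000000e+00]]
[0.42685146 0.2797964  0.27326836] [[-1.29646406e-01  9.91560166e-01  4.96195037e-04]
 [ 9.91560270e-01  1.29646285e-01  2.67720112e-04]
 [ 2.01130755e-04  5.26716235e-04 -9.99999841e-01]] [2.06803554e+01 1.74208989e+01 9.42354851e+01 4.63913927e-03
 6.83116010e+01 1.32294851e+01]
```

```bash
python3 -m handwheel '[[0.155,-0.27,0.03,0,0,-0.018],[0.155,-0.27,0.03,0,0,-0.018],[0.155,-0.27,0.03,0,0,-0.018],[0.155,-0.27,0.03,0,0,-0.018],[0.155,-0.27,0.03,0,0,-0.018],[0.155,-0.27,0.03,0,0,-0.018],[0.155,-0.27,0.03,0,0,-0.018],[0.155,-0.27,0.03,0,0,-0.018]]' 0.2
python3 - <<'E'
from h import *
s=bot.read_state();print(s['position'],s['tcp_rot'])
im,d=cams.capture("wrist"); cv2.imwrite("pics/w1.png",im); np.save("d1.npy",d)
zs={"gate_hinge":.12,"lever_grip":.181,"bar_nose":.135,"keeper_post":.135,"latch_bar":.135,"thumb_lever":.135}
for q,z in zs.items():
        for r in models.tip_of(q,"wrist")[:2]:
            u,v=r["position"]; dd=d[min(479,int(v)),min(639,int(u))]
            print(q,np.round(r["position"]),round(r["conf"],2),px2w("wrist",(u,v),0,z).round(3),px2w("wrist",(u,v),dd).round(3))
E
```

```text
time_s: 2.38
position: [0.5839, 0.0068, 0.3033]
tcp_rot: [[-0.096, 0.995, 0.003], [0.995, 0.096, -0.002], [-0.003, 0.003, -1.0]]
force: [0.7, 0.3, -0.0]
opening: 0.603
grasp_force: 0.0
[0.58391469 0.00684425 0.30333944] [[-0.09642095  0.99533561  0.00316618]
 [ 0.99533723  0.09642846 -0.00231206]
 [-0.00260658  0.00292848 -0.99999231]]
gate_hinge [345. 117.] 0.9 [0.6   0.108 0.12 ] [0.599 0.107 0.128]
lever_grip [328. 235.] 0.64 [0.59  0.007 0.181] [0.589 0.011 0.193]
bar_nose [331. 371.] 0.89 [ 0.612 -0.171  0.135] [ 0.612 -0.168  0.138]
keeper_post [329. 368.] 0.88 [ 0.609 -0.166  0.135] [ 0.609 -0.164  0.138]
latch_bar [324. 288.] 0.76 [ 0.593 -0.064  0.135] [ 0.592 -0.062  0.139]
thumb_lever [326. 224.] 0.84 [0.587 0.009 0.135] [0.585 0.023 0.192]
```

View pics/w1.png

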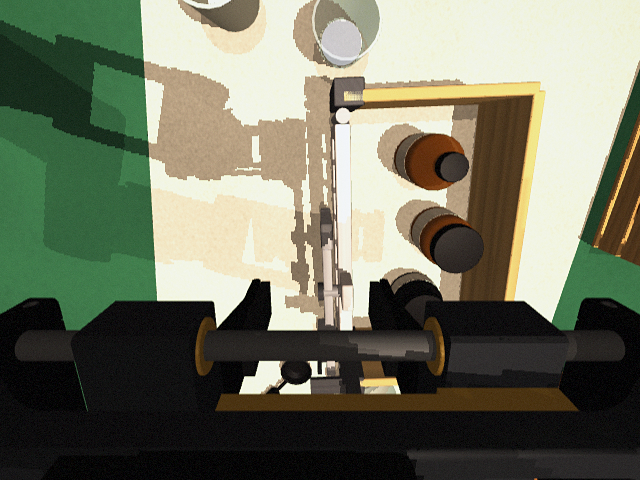

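The wrist view shows the blade at about (326,225), between the open fingers and in front of the gate bar at (343,200). I'll fit the blade top, the bar and the gate line from depth.

```bash
python3 - <<'E'
from h import *
d=np.load("d1.npy"); v,u=np.mgrid[0:480,0:640]
c=cams.calibration("wrist");K=np.array(c["mtx"]);T=np.array(c["tool_from_camera"]);s=bot.read_state()
P=np.stack([(u-K[0,2])/K[0,0]*d,(v-K[1,2])/K[1,1]*d,d],-1)
Rt=np.array(s["tcp_rot"]);W=P@(Rt@T[:3,:3]).T+Rt@T[:3,3]+s["position"]
W=W[(d>0)&(u>280)&(u<370)&(v<400)]
def box(n,m):
    Q=W[m]; q=Q[:,:2]; 
    w,V=np.linalg.eigh(np.cov(q.T)) if len(q)>9 else (0,np.eye(2))
    print(n,len(Q),Q.min(0).round(3),Q.max(0).round(3),np.median(Q,0).round(4),np.degrees(np.arctan2(*(-V[::-1,1]*np.sign(V[1,1]))) if 0 else np.arctan2(V[0,1],-V[1,1])).round(2))
x,y,z=W.T
box("blade",(z>.182)&(z<.21)&(abs(y-.005)<.03))
box("bar",(z>.132)&(z<.148)&(y<-.01)&(y>-.1)&(x<.61))
box("gate",(z>.110)&(z<.13)&(y<.09)&(y>-.1)&(x>.585))
for lo in np.arange(-.2,-.13,.01):
    m=(y>lo)&(y<lo+.01)&(z>.12); Q=W[m]
    if len(Q): print(lo.round(2),len(Q),Q[:,0].min().round(3),Q[:,0].max().round(3),np.percentile(Q[:,2],[5,50,95]).round(3))
E
```

```text
blade 349 [0.579 0.001 0.182] [0.592 0.025 0.195] [0.5858 0.0143 0.1927] -172.1
bar 871 [ 0.585 -0.1    0.132] [ 0.61  -0.018  0.148] [ 0.5957 -0.0604  0.1387] -171.78
gate 2131 [ 0.585 -0.1    0.11 ] [0.63 0.09 0.13] [0.6046 0.0205 0.1179] -172.26
-0.19 84 0.59 0.629 [0.153 0.154 0.156]
-0.18 319 0.588 0.629 [0.132 0.155 0.156]
-0.17 782 0.588 0.644 [0.124 0.151 0.166]
-0.16 47 0.604 0.614 [0.137 0.138 0.139]
```

```bash
python3 -m handwheel '[[0.002,0.005,-0.02,0,0,0.013],[0.002,0.005,-0.05,0,0,0.013],[0.002,0.005,-0.08,0,0,0.013],[0.002,0.005,-0.08,0,0,0.013],[0.002,0.005,-0.08,0,0,0.013],[0.002,0.005,-0.08,0,0,0.013],[0.002,0.005,-0.08,0,0,0.013],[0.002,0.005,-0.08,0,0,0.013]]'
python3 - <<'E'
from h import *
s=bot.read_state();print(s['position'],s['force'],np.degrees(np.arctan2(s['tcp_rot'][1][1],s['tcp_rot'][0][1])))
im,d=cams.capture("wrist"); cv2.imwrite("pics/w2.png",im)
for r in models.tip_of("lever_grip","wrist")[:2]:
    print(r, px2w("wrist",r["position"],0,.181), px2w("wrist",r["position"],d[tuple(np.int32(r["position"])[::-1])]))
E
```

```text
time_s: 3.4
position: [0.5845, 0.0166, 0.2248]
tcp_rot: [[-0.126, 0.992, 0.004], [0.992, 0.126, -0.001], [-0.001, 0.004, -1.0]]
force: [0.4, 0.7, 0.0]
opening: 0.601
grasp_force: 0.0
[0.58449178 0.01659512 0.22478586] [0.40302717 0.72592959 0.0488645 ] 7.239689888511945
{'position': [327.0, 280.8], 'conf': 0.68} [0.59073556 0.00499427 0.181     ] [0.57320165 0.09946044 0.39136494]
```

View pics/w2.png

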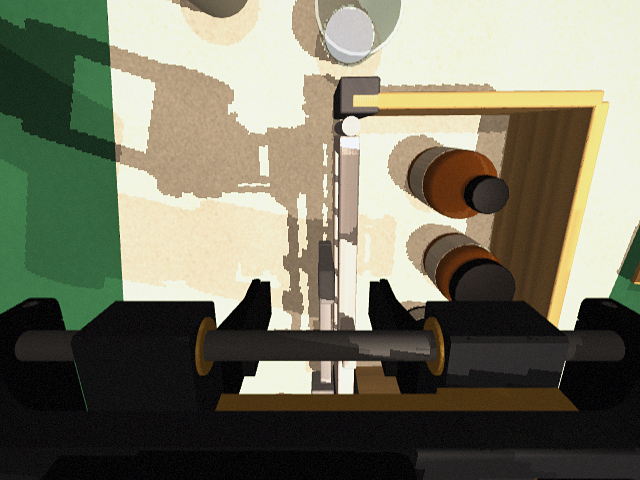

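```bash
python3 -m handwheel '[[0.003,-0.009,0,0,0,0],[0.003,-0.009,-0.01,0,0,0],[0.003,-0.009,-0.02,0,0,0],[0.003,-0.009,-0.03,0,0,0],[0.003,-0.009,-0.038,0,0,0],[0.003,-0.009,-0.038,0,0,0],[0.003,-0.009,-0.038,0,0,0],[0.003,-0.009,-0.038,0,0,0]]'
python3 - <<'E'
from h import *
s=bot.read_state();print(s['position'],s['force'])
im,d=cams.capture("wrist"); cv2.imwrite("pics/w3.png",im[180:420,180:480])
E
```

```text
time_s: 4.17
position: [0.5864, 0.0076, 0.1845]
tcp_rot: [[-0.126, 0.992, -0.0], [0.992, 0.126, 0.0], [0.0, -0.0, -1.0]]
force: [0.3, 0.5, 0.7]
opening: 0.6
grasp_force: 0.0
[0.58637761 0.00762281 0.1845203 ] [0.27617413 0.542432   0.68832154]
```

View pics/w3.png

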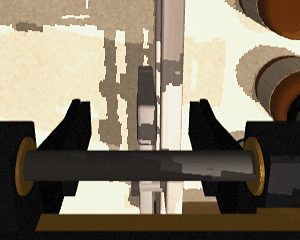

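The crop shows the blade at about (146,100), roughly 2 mm to the right of the middle between the fingers. I'll centre on it and close.

```bash
python3 -m handwheel '[[0.002,0.003,0.002,0,0,0],[0.002,0.003,0.002,0,0,0],[0.002,0.003,0.002,0,0,0],[0.002,0.003,0.002,0,0,0],[0.002,0.003,0.002,0,0,0],[0.002,0.003,0.002,0,0,0],[0.002,0.003,0.002,0,0,0],[0.002,0.003,0.002,0,0,0]]' -1
```

```text
time_s: 4.88
position: [0.5887, 0.0107, 0.1868]
tcp_rot: [[-0.125, 0.992, 0.001], [0.992, 0.125, 0.0], [0.0, 0.001, -1.0]]
force: [0.8, 0.1, 1.2]
opening: 0.098
grasp_force: 30.0
```

```bash
python3 -m handwheel '[[0,0,0,0,0,0],[0,0,0,0,0,0],[0,0,0,0,0,0],[0,0,0,0,0,0],[0,0,0,0,0,0],[0,0,0,0,0,0],[0,0,0,0,0,0],[0,0,0,0,0,0]]'
```

```text
time_s: 5.55
position: [0.5884, 0.0107, 0.1868]
tcp_rot: [[-0.126, 0.992, 0.0], [0.992, 0.126, 0.0], [0.0, 0.0, -1.0]]
force: [1.8, 1.6, 0.3]
opening: 0.097
grasp_force: 30.0
```

```bash
python3 -m handwheel '[[0,0.001,-0.001,0,0,0],[0,0.001,-0.002,0,0,0],[0,0.002,-0.003,0,0,0],[0,0.002,-0.004,0,0,0],[-0.0004,0.003,-0.005,0,0,0],[-0.0004,0.003,-0.006,0,0,0],[-0.0004,0.0032,-0.006,0,0,0],[-0.0004,0.0032,-0.006,0,0,0]]'
```

```text
time_s: 6.22
position: [0.588, 0.0143, 0.1809]
tcp_rot: [[-0.126, 0.992, 0.0], [0.992, 0.126, 0.001], [0.001, 0.0, -1.0]]
force: [0.3, 5.1, 4.7]
opening: 0.096
grasp_force: 30.0
```

```bash
python3 -m handwheel '[[0,0.0004,-0.001,0,0,0],[0,0.0008,-0.002,0,0,0],[0,0.0008,-0.002,0,0,0],[0,0.0008,-0.002,0,0,0],[0,0.0008,-0.002,0,0,0],[0,0.0008,-0.002,0,0,0],[0,0.0008,-0.002,0,0,0],[0,0.0008,-0.002,0,0,0]]'; python3 -c "
from h import *
im,d=cams.capture('scene'); cv2.imwrite('pics/s2.png',cv2.resize(im[150:290,170:390],None,fx=3.6,fy=3.6,interpolation=2))"
```

```text
time_s: 6.88
position: [0.5878, 0.0154, 0.1791]
tcp_rot: [[-0.126, 0.992, 0.0], [0.992, 0.126, 0.001], [0.001, 0.0, -1.0]]
force: [-0.3, 5.7, 5.8]
opening: 0.097
grasp_force: 30.0
```

View pics/s2.png

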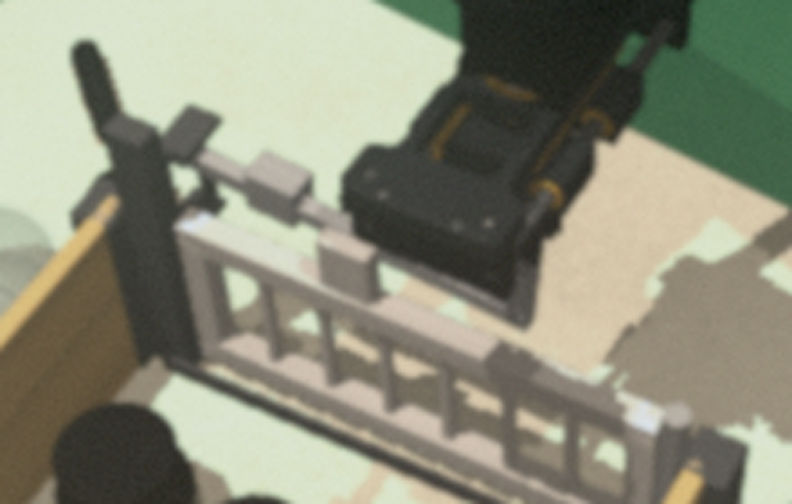

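The zoomed scene view shows the bar at (205,155) lifted off level, under the hood plate (190,130). The dark lip at (208,195) seems already below it. The force is mostly radial, so I'll relax that and carry on feeling for the hood.

```bash
python3 -m handwheel '[[0,0.001,-0.0005,0,0,0],[0,0.002,-0.001,0,0,0],[0,0.002,-0.001,0,0,0],[0,0.002,-0.001,0,0,0],[0,0.002,-0.001,0,0,0],[0,0.002,-0.001,0,0,0],[0,0.002,-0.001,0,0,0],[0,0.002,-0.001,0,0,0]]'
```

```text
time_s: 7.6
position: [0.5877, 0.0163, 0.1776]
tcp_rot: [[-0.126, 0.992, -0.0], [0.992, 0.126, -0.0], [-0.0, -0.0, -1.0]]
force: [-0.7, 2.3, 3.8]
opening: 0.103
grasp_force: 30.0
```

```bash
python3 -m handwheel '[[0,0.0003,-0.0005,0,0,0],[0,0.0006,-0.001,0,0,0],[0,0.0006,-0.001,0,0,0],[0,0.0006,-0.001,0,0,0],[0,0.0006,-0.001,0,0,0],[0,0.0006,-0.001,0,0,0],[0,0.0006,-0.001,0,0,0],[0,0.0006,-0.001,0,0,0]]'
```

```text
time_s: 8.27
position: [0.5877, 0.0166, 0.1771]
tcp_rot: [[-0.126, 0.992, -0.0], [0.992, 0.126, -0.001], [-0.001, -0.0, -1.0]]
force: [-1.3, 1.6, 5.6]
opening: 0.101
grasp_force: 30.0
```

```bash
python3 -m handwheel '[[0,0.0003,-0.0005,0,0,0],[0,0.0006,-0.001,0,0,0],[0,0.0006,-0.001,0,0,0],[0,0.0006,-0.001,0,0,0],[0,0.0006,-0.001,0,0,0],[0,0.0006,-0.001,0,0,0],[0,0.0006,-0.001,0,0,0],[0,0.0006,-0.001,0,0,0]]'
```

```text
time_s: 8.93
position: [0.5878, 0.0167, 0.1768]
tcp_rot: [[-0.126, 0.992, 0.0], [0.992, 0.126, -0.002], [-0.002, -0.0, -1.0]]
force: [-2.0, -0.1, 11.1]
opening: 0.099
grasp_force: 30.0
```

Hood contact is clear: the force rose and the motion stopped, at a lift of about 12 mm. I'll back off to mid-gap.

```bash
python3 -m handwheel '[[0,-0.0005,0.0015,0,0,0],[0,-0.001,0.003,0,0,0],[0,-0.001,0.0036,0,0,0],[0,-0.001,0.0036,0,0,0],[0,-0.001,0.0036,0,0,0],[0,-0.001,0.0036,0,0,0],[0,-0.001,0.0036,0,0,0],[0,-0.001,0.0036,0,0,0]]'
```

```text
time_s: 9.6
position: [0.5878, 0.0159, 0.1789]
tcp_rot: [[-0.126, 0.992, -0.0], [0.992, 0.126, -0.002], [-0.001, -0.001, -1.0]]
force: [0.3, -5.8, -0.8]
opening: 0.098
grasp_force: 30.0
```

```bash
python3 -m handwheel '[[0,-0.0007,0.0002,0,0,0],[0,-0.0014,0.0003,0,0,0],[0,-0.0014,0.0003,0,0,0],[0,-0.0014,0.0003,0,0,0],[0,-0.0014,0.0003,0,0,0],[0,-0.0014,0.0003,0,0,0],[0,-0.0014,0.0003,0,0,0],[0,-0.0014,0.0003,0,0,0]]'
```

```text
time_s: 10.27
position: [0.5879, 0.0154, 0.1796]
tcp_rot: [[-0.126, 0.992, 0.0], [0.992, 0.126, 0.0], [0.0, 0.0, -1.0]]
force: [0.3, -2.3, 0.1]
opening: 0.102
grasp_force: 30.0
```

```bash
python3 -m handwheel '[[-0.0005,0,0,0,0,-0.0025],[-0.001,0,0,0,0,-0.005],[-0.0015,0.0001,0,0,0,-0.0075],[-0.002,0.0002,0,0,0,-0.01],[-0.0025,0.0003,0,0,0,-0.0125],[-0.0028,0.0003,0,0,0,-0.015],[-0.0028,0.0003,0,0,0,-0.015],[-0.0028,0.0003,0,0,0,-0.015]]'; python3 -c "
from h import *; print(bot.read_state()['moment'])"
```

```text
time_s: 10.93
position: [0.5848, 0.0157, 0.1796]
tcp_rot: [[-0.096, 0.995, -0.0], [0.995, 0.096, 0.0], [0.0, -0.0, -1.0]]
force: [1.1, -2.9, 0.1]
opening: 0.102
grasp_force: 30.0
[-0.68484723 -0.07658287 -0.02665919]
```

```bash
python3 -m handwheel '[[-0.0005,0,0,0,0,-0.0025],[-0.001,0,0,0,0,-0.005],[-0.0015,0.0001,0,0,0,-0.0075],[-0.002,0.0002,0,0,0,-0.01],[-0.0025,0.0003,0,0,0,-0.0125],[-0.0028,0.0003,0,0,0,-0.015],[-0.0028,0.0003,0,0,0,-0.015],[-0.0028,0.0003,0,0,0,-0.015]]'
```

```text
time_s: 11.6
position: [0.582, 0.0161, 0.1796]
tcp_rot: [[-0.066, 0.998, -0.0], [0.998, 0.066, 0.0], [0.0, -0.0, -1.0]]
force: [0.4, -3.0, 1.3]
opening: 0.098
grasp_force: 30.0
```

```bash
python3 -m handwheel '[[-0.001,0,0,0,0,-0.005],[-0.002,0.0002,0,0,0,-0.01],[-0.003,0.0003,0,0,0,-0.015],[-0.004,0.0005,0,0,0,-0.02],[-0.005,0.0007,0,0,0,-0.025],[-0.0056,0.0008,0,0,0,-0.03],[-0.0056,0.0008,0,0,0,-0.03],[-0.0056,0.0008,0,0,0,-0.03]]'; python3 -c "
from h import *
im,d=cams.capture('scene'); cv2.imwrite('pics/s3.png',cv2.resize(im[150:290,170:390],None,fx=3.6,fy=3.6,interpolation=2))"
```

```text
time_s: 12.27
position: [0.5763, 0.0171, 0.1796]
tcp_rot: [[-0.006, 1.0, -0.001], [1.0, 0.006, 0.001], [0.001, -0.001, -1.0]]
force: [0.7, -0.3, 1.6]
opening: 0.102
grasp_force: 30.0
```

View pics/s3.png

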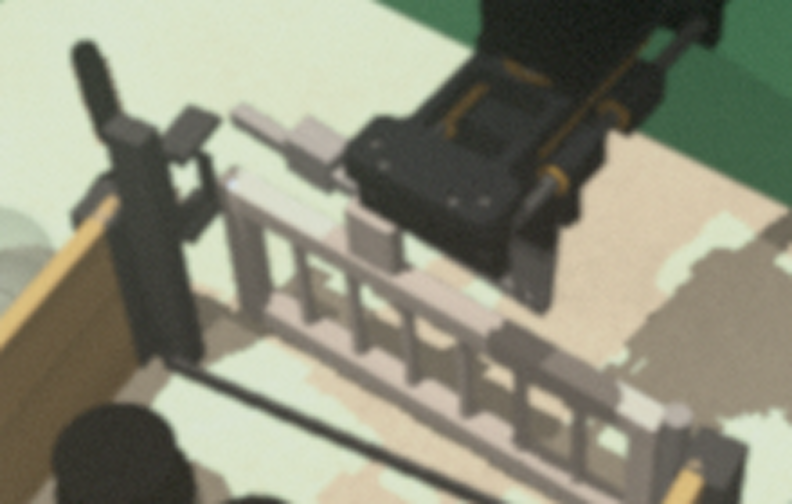

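The nose is clear of the catch: bar tip at (235,110), hood and lip at (190,130) to (205,210). Now I'll work out the arc for the swing.

```bash
python3 - <<'E'
import numpy as np
H=np.array([.5965,.108]);r=np.array([.5763,.0171])-H
for base in(0,.36,.72,1.08):
  R=lambda t:np.array([[np.cos(t),np.sin(t)],[-np.sin(t),np.cos(t)]])
  print([[*(R(base+t)@r-R(base)@r).round(3),0,0,0,round(-t/2,3)] for t in np.arange(1,7)*.06])
E
```

```text
[[np.float64(-0.005), np.float64(0.001), 0, 0, 0, np.float64(-0.03)], [np.float64(-0.011), np.float64(0.003), 0, 0, 0, np.float64(-0.06)], [np.float64(-0.016), np.float64(0.005), 0, 0, 0, np.float64(-0.09)], [np.float64(-0.021), np.float64(0.007), 0, 0, 0, np.float64(-0.12)], [np.float64(-0.026), np.float64(0.01), 0, 0, 0, np.float64(-0.15)], [np.float64(-0.031), np.float64(0.013), 0, 0, 0, np.float64(-0.18)]]
[[np.float64(-0.005), np.float64(0.003), 0, 0, 0, np.float64(-0.03)], [np.float64(-0.009), np.float64(0.007), 0, 0, 0, np.float64(-0.06)], [np.float64(-0.013), np.float64(0.01), 0, 0, 0, np.float64(-0.09)], [np.float64(-0.017), np.float64(0.014), 0, 0, 0, np.float64(-0.12)], [np.float64(-0.021), np.float64(0.019), 0, 0, 0, np.float64(-0.15)], [np.float64(-0.024), np.float64(0.023), 0, 0, 0, np.float64(-0.18)]]
[[np.float64(-0.003), np.float64(0.005), 0, 0, 0, np.float64(-0.03)], [np.float64(-0.006), np.float64(0.009), 0, 0, 0, np.float64(-0.06)], [np.float64(-0.009), np.float64(0.014), 0, 0, 0, np.float64(-0.09)], [np.float64(-0.011), np.float64(0.019), 0, 0, 0, np.float64(-0.12)], [np.float64(-0.013), np.float64(0.025), 0, 0, 0, np.float64(-0.15)], [np.float64(-0.015), np.float64(0.03), 0, 0, 0, np.float64(-0.18)]]
[[np.float64(-0.001), np.float64(0.005), 0, 0, 0, np.float64(-0.03)], [np.float64(-0.002), np.float64(0.011), 0, 0, 0, np.float64(-0.06)], [np.float64(-0.003), np.float64(0.016), 0, 0, 0, np.float64(-0.09)], [np.float64(-0.003), np.float64(0.022), 0, 0, 0, np.float64(-0.12)], [np.float64(-0.003), np.float64(0.028), 0, 0, 0, np.float64(-0.15)], [np.float64(-0.003), np.float64(0.033), 0, 0, 0, np.float64(-0.18)]]
```

```bash
python3 -m handwheel '[[-0.005,0.001,0,0,0,-0.03],[-0.011,0.003,0,0,0,-0.06],[-0.016,0.005,0,0,0,-0.09],[-0.021,0.007,0,0,0,-0.12],[-0.026,0.010,0,0,0,-0.15],[-0.031,0.013,0,0,0,-0.18],[-0.031,0.013,0,0,0,-0.18],[-0.031,0.013,0,0,0,-0.18]]'
```

```text
time_s: 12.98
position: [0.545, 0.0306, 0.1796]
tcp_rot: [[0.345, 0.938, -0.001], [0.938, -0.345, 0.002], [0.001, -0.002, -1.0]]
force: [0.2, 1.9, 2.7]
opening: 0.104
grasp_force: 30.1
```

```bash
python3 -m handwheel '[[-0.005,0.003,0,0,0,-0.03],[-0.009,0.007,0,0,0,-0.06],[-0.013,0.010,0,0,0,-0.09],[-0.017,0.014,0,0,0,-0.12],[-0.021,0.019,0,0,0,-0.15],[-0.024,0.023,0,0,0,-0.18],[-0.024,0.023,0,0,0,-0.18],[-0.024,0.023,0,0,0,-0.18]]'
```

```text
time_s: 13.65
position: [0.5219, 0.053, 0.1797]
tcp_rot: [[0.653, 0.757, 0.0], [0.757, -0.653, 0.0], [0.0, -0.0, -1.0]]
force: [0.3, 0.9, 2.7]
opening: 0.1
grasp_force: 30.0
```

```bash
python3 -m handwheel '[[-0.003,0.005,0,0,0,-0.03],[-0.006,0.009,0,0,0,-0.06],[-0.009,0.014,0,0,0,-0.09],[-0.011,0.019,0,0,0,-0.12],[-0.013,0.025,0,0,0,-0.15],[-0.015,0.030,0,0,0,-0.18],[-0.015,0.030,0,0,0,-0.18],[-0.015,0.030,0,0,0,-0.18]]'
```

```text
time_s: 14.32
position: [0.5075, 0.0826, 0.1798]
tcp_rot: [[0.878, 0.479, 0.001], [0.479, -0.878, -0.0], [0.001, 0.001, -1.0]]
force: [1.8, 1.4, 3.2]
opening: 0.098
grasp_force: 30.0
```

```bash
python3 -m handwheel '[[-0.001,0.005,0,0,0,-0.03],[-0.002,0.011,0,0,0,-0.06],[-0.003,0.016,0,0,0,-0.09],[-0.003,0.022,0,0,0,-0.12],[-0.003,0.028,0,0,0,-0.15],[-0.003,0.033,0,0,0,-0.18],[-0.003,0.033,0,0,0,-0.18],[-0.003,0.033,0,0,0,-0.18]]'
python3 -c "
from h import *
im,d=cams.capture('scene'); cv2.imwrite('pics/s4.png',im)
print(bot.read_state()['joint_positions'])"
```

```text
time_s: 14.98
position: [0.5046, 0.1154, 0.1798]
tcp_rot: [[0.99, 0.14, 0.002], [0.14, -0.99, -0.0], [0.001, 0.001, -1.0]]
force: [2.7, 1.6, 4.0]
opening: 0.101
grasp_force: 30.0
[ 5.01992425e-01  2.48939007e+01  9.97214897e+01 -3.79366867e-02
  5.52933503e+01  8.25307673e+01]
```

View pics/s4.png

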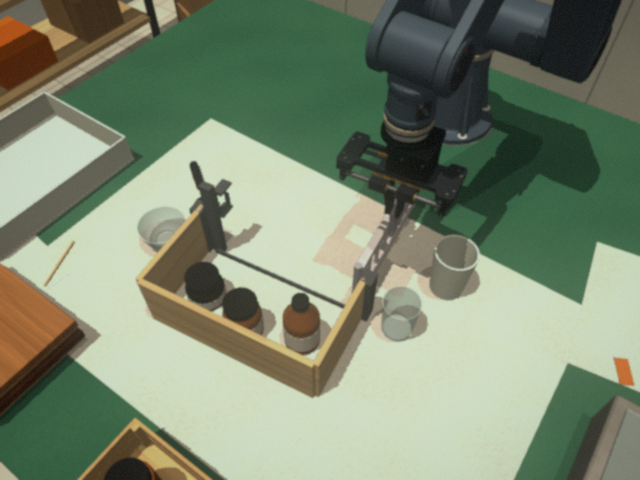

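The gate stands about square, from (365,290) to (395,215), with the cup clear of it. I'll ease the lever up, open the fingers and lift straight out.

```bash
python3 -m handwheel '[[-0.0005,0,0.001,0,0,0],[-0.001,0,0.002,0,0,0],[-0.0015,0,0.003,0,0,0],[-0.002,0,0.004,0,0,0],[-0.0025,0,0.005,0,0,0],[-0.003,0,0.006,0,0,0],[-0.003,0,0.006,0,0,0],[-0.003,0,0.006,0,0,0]]'
```

```text
time_s: 15.7
position: [0.5009, 0.1156, 0.1857]
tcp_rot: [[0.991, 0.136, 0.001], [0.136, -0.991, -0.0], [0.001, 0.0, -1.0]]
force: [3.7, -1.8, 3.3]
opening: 0.097
grasp_force: 30.0
```

```bash
python3 -m handwheel '[[0,0,0,0,0,0],[0,0,0,0,0,0],[0,0,0,0,0,0],[0,0,0,0,0,0],[0,0,0,0,0,0],[0,0,0,0,0,0],[0,0,0,0,0,0],[0,0,0,0,0,0]]' 0
```

```text
time_s: 16.37
position: [0.5005, 0.1158, 0.1855]
tcp_rot: [[0.991, 0.136, -0.0], [0.136, -0.991, 0.0], [-0.0, -0.0, -1.0]]
force: [-0.2, 0.5, -0.0]
opening: 0.488
grasp_force: 0.0
```

```bash
python3 -m handwheel '[[0,0,0.01,0,0,0],[0,0,0.03,0,0,0],[0,0,0.05,0,0,0],[0,0,0.08,0,0,0],[0,0,0.11,0,0,0],[0,0,0.14,0,0,0],[0,0,0.14,0,0,0],[0,0,0.14,0,0,0]]'
python3 - <<'E'
from h import *
im,d=cams.capture('scene'); cv2.imwrite('pics/s5.png',im[150:390,150:550])
im,d=cams.capture('wrist'); cv2.imwrite('pics/w5.png',im)
for q,z in (("lever_grip",.181),("bar_nose",.135),("gate_hinge",.12)):
    for c in("wrist","scene"):
        for r in models.tip_of(q,c)[:1]: print(c,q,r["position"],r["conf"],px2w(c,r["position"],0,z).round(3))
E
```

```text
time_s: 17.03
position: [0.5018, 0.1158, 0.3284]
tcp_rot: [[0.991, 0.136, 0.006], [0.136, -0.991, 0.0], [0.006, 0.001, -1.0]]
force: [-0.5, 0.0, -0.5]
opening: 0.498
grasp_force: 0.0
wrist lever_grip [322.8, 232.7] 0.73 [0.492 0.112 0.181]
scene lever_grip [395.9, 210.5] 0.64 [0.497 0.117 0.181]
wrist bar_nose [317.6, 362.8] 0.93 [0.309 0.092 0.135]
scene bar_nose [433.2, 163.8] 0.63 [0.312 0.098 0.135]
wrist gate_hinge [340.2, 123.7] 0.63 [0.594 0.107 0.12 ]
scene gate_hinge [359.9, 267.5] 0.85 [0.594 0.11  0.12 ]
```

View pics/s5.png

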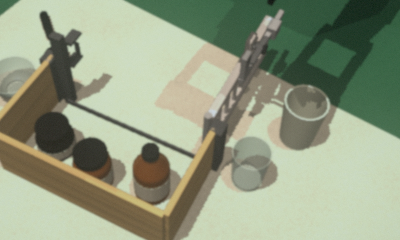

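View pics/w5.png

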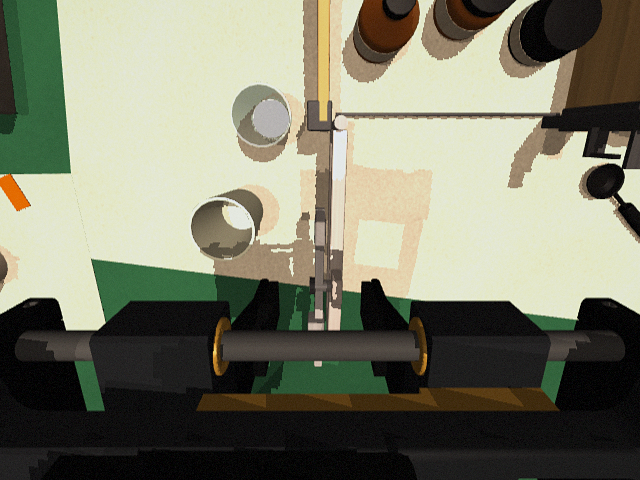

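Both views show the gate square to the threshold and in line with the side wall. The bar has dropped level, and the bottles, cup and beaker are undisturbed. The robot is touching nothing, so I'll hand in.

```bash
python3 -c "
from rig import bot
print(bot.hand_in())"
```

```text
the job is handed in; nothing more can be done
None
```

I lifted the latch clear, swung the gate open about square to the pen and let go; in the last pictures the bar looked level, the gate had stayed open and everything else was standing. Feeling for the gap, the bar touched the hood once, at about 11 N at the wrist; I handed in at about 17 s and got no verdict back.

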